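Load the filter carriage and hold the bayonet collar home

ROBOT

A 6-joint arm with a two-finger parallel gripper is mounted at the origin on the work surface. World frame = base frame: x ahead of the robot, y to its left, z up, the work surface at z = 0. Lengths are in m, angles in rad, forces in N, time in s.
With the tool pointing down it reaches from about 0.275 to 0.85 m from the base axis. Payload 5.2 kg.
Tool frame: the origin (TCP) lies at the very end of the fingers, on their centre line; the grasp point (between the pads) lies 19 mm behind it; z points along the fingers, y is the line along which they close (so a half turn about z gives the same grasp; the last joint's range is limited). The gripper opens to 85 mm and grips with 20 to 120 N. Pads are 22 mm wide; open, the fingers measure 114 mm over their backs; the gripper's body (76 mm by 85 mm) begins 54 mm behind the grasp point. The pads swing forward as they close: fully open they stand 13 mm farther back than shut.
Start: joints at [-1.461, 0.259, 1.535, -0, 1.348, -0.203], TCP at [0.169, -0.523, 0.231] pointing down, gripper open.
Joint ranges: [-3.14, 3.14], [-0.91, 2.08], [0.19, 2.58], [-1.22, 4.36], [0.22, 2.71], [-3.12, 3.12]. Speed limits (rad/s): [2.57, 2.57, 3.14, 3.14, 3.14, 3.14].

INTERFACE

Orientations are given as a unit quaternion [w, x, y, z].
In Python, from cell import env, grab_frame, job gives the robot as it stands.
- The arm moves only by the tool step_arm, never from a script. Its argument "commands" is a list of rows, each a list of 5 numbers: the gripper's target within -1 to 1 (shut at 1, half-way at 0, fully open at -1), then the shift along the tool's x, y, z in m, then the turn about the tool's z in rad. A call has 1 to 20 rows; each row shifts and turns the commanded pose from where the row before left it, along the tool's axes as they then stand; what a row does not reach is not made up. A row lasts 1/10 s, in which the tool goes at most 50 mm and 8.59 degrees, less where a joint would pass 70% of its speed; a pose out of reach is approached as far as the arm can. A call is refused whole if a number of a shift passes 0.05 or a number of a turn 0.15, either way. A call with a gripper value outside its range is refused whole. The fingers move at their own pace and stop on an object; "squeeze" is the grip in N (left out, the last holds). Time passes only in rows, so rows that do not move let the fingers close. It gives the time, the measured TCP pose, the force, the opening and the grip force at its end, in the units of the state.
- env.get_state(): the state, without advancing time (a new reading comes with each control period).
- grab_frame(name): name is "side" or "top"; returns a dict with "color" (400x640x3 uint8, red, green, blue), "z_map" (400x640 float32, m along the optical axis (not along the pixel's ray), 0 where there is no reading), "camera_matrix" (3x3 intrinsics, pixels), "rvec" (rotation vector, rad) and "tvec" (3), from world to camera coordinates, as OpenCV has them. Camera axes: x right, y down, z forward; pixel columns grow to the right and rows downward; lengths in m; the calibration is good to about 2 mm. A picture is of the moment at which its call begins.
- job.finish_job(): hands the job in; it is judged then, once.
The state is a dict: "clock": time; "joint_pos": joint angles; "joint_vel": joint speeds; "joint_torque": joint torques, N m; "tcp_pos": TCP position; "eef_rot": TCP orientation; "wrist_force": force on the tool from outside, world axes, zero at the start; "wrist_torque": the same for the moment, N m; "grip_width": opening from 0.0 (shut) to 1.0 (fully open); "grip_force": force on a finger pad.
Only numpy, scipy, OpenCV 4.12 (cv2) and the standard library are available. Lean on these libraries where they do the work, as an engineer would, in place of code of your own. Each camera call takes 0.05 s, during which the arm holds its last target. There are 200 camera calls.

TASK

Slide the grey filter carriage all the way along its rails into the reader, then turn the knurled black collar standing on it until its hidden keyways drop over the pins. Push the collar fully home against its spring and finish while still gripping it and holding it down there; do not let go. Leave the reagent bottle, the tube rack and the card box where they are.

Things in the scene. Friction and masses are not known exactly. Their poses are not given: they have to be found in the camera images.
- analyser: White bench-top optical reader, fixed. Origin at table height, exactly below where the spigot's and collar's axis stands when the carriage is fully in. Its +y axis is the direction in which the carriage slides in. Base plate 150 (x) by 440 (y) mm, 18 mm high, with two aluminium rails, tops 36 mm above the table, beside the carriage.
- slot_mouth (a point): Centre of the slot in the face of the white housing (black top panel) at the reader's +y end, 40 mm above the table. The housing is 170 mm wide in x, 120 mm high, from y = 85 to 240 mm in the analyser's frame. The carriage's steel tongue slides into the slot under the overhang; the collar stays outside, its axis 85 mm from this face.
- carriage (a joint): How far the carriage has slid in, m: 0 at the start (collar axis at y = -90 mm in the analyser's frame), 0.090 at the end stop. About 1.5 N of friction. Grey block 74 (x) by 90 (y) mm, top face 48 mm above the table. To move it, take the collar in the gripper and draw it along the rails.
- spigot (a point): Centre of the top face of the upright steel spigot on the carriage, 88 mm above the table, moving with the carriage. The spigot is 31 mm in diameter, hidden inside the collar, and carries three round pins 5 mm thick, 120 degrees apart. With the collar fully home this point is 36 mm above the collar's origin.
- collar: Loose black knurled collar (filter cell), 52 mm outside diameter, 42 mm high, about 0.18 kg, amber window in its closed top. Origin at the centre of its underside, z up. Slipped over the spigot with 1 mm play; starts resting on the pins, underside 64 mm above the table. In line it drops 6 mm onto the spring plate (58 mm), then is pushed 6 mm more to rest on the spigot, fully home (52 mm).
- collar_grip (a point): On the collar's axis, 14 mm below its top (92 mm above the table at the start): the height to grip it across its diameter from above. Fingertips may reach 19 mm below this point and clear everything.
- keyways (a point): On the collar's axis, 8 mm above its underside, where three unseen keyways 120 degrees apart open inside it. Their directions are not told by any yaw reading: find them by feel. Turning 30 to 90 degrees clockwise from above (or 30 to 90 the other way) centres them over the pins; they fit within about 8 degrees either side. Out of line, the pins stop the collar however hard it is pressed.
- spring_plate (a joint): How far the brass spring plate under the collar is pressed down, m: 0 free, about 0.006 with the collar fully home. It pushes up with about 4 N at first, 10 N fully home, so a released collar springs back up.
- reagent: Bystander: round reagent bottle, 44 mm diameter, 75 mm high, blue cap. Origin at the centre of its underside.
- card_box: Bystander: cardboard box of test cards with a blue band, 50 x 110 x 35 mm. Origin at the centre of its underside.
- tube_rack: Bystander: orange rack with six capped tubes, 60 x 90 mm, 69 mm high. Origin at the centre of its underside.

How it is judged:
By the outcome, as a careful person would: the job done as asked, in the order asked, and still so for the second after the job is handed in, while the arm keeps its last pose, push and grip.
It also fails if it takes over 45 s, if anything falls off the work surface, if the arm or the gripper's body presses on something with over 40 N, if the wrist force passes 120 N, or if a joint passes its speed limit or range.

## Working session

There is one attempt and no reset: what is moved stays moved. The work goes in short steps, Python scripts to look and compute and a tool call to move; the robot and the scene stay as the last step left them, time stands still between calls to the robot, and variables do not carry over. Pictures are saved under pics/ and viewed, at most 10 in all, crops included, and the job is handed in when it is done.

Besides the shell and the picture viewer there is one more tool, called as name(argument=value, ...), one argument or row to a line, values as JSON. step_arm: Moves the arm, as the interface text tells. Its arguments: {"type":"object","properties":{"commands":{"type":"array","items":{"type":"array","items":{"type":"number"}}},"squeeze":{"type":"number"}},"required":["commands"]}

```bash
mkdir -p pics
python3 - <<'E'
from cell import env, grab_frame
import cv2,numpy as np
for n in("top","side"):
    f=grab_frame(n); np.savez(n+".npz",**f); cv2.imwrite(f"pics/{n}0.png",f["color"][...,::-1])
    R=cv2.Rodrigues(np.array(f["rvec"],float))[0]; print(n,f["camera_matrix"],-R.T@np.array(f["tvec"]).ravel(),R[2])
s=env.get_state();print(s["eef_rot"],s["tcp_pos"],s["wrist_force"])
E
```

```text
top [[366.95875671   0.         327.56137031]
 [  0.         366.95875671 198.80033561]
 [  0.           0.           1.        ]] [ 0.49892868 -0.04313522  0.86254803] [ 0.15886367 -0.00668953 -0.98727787]
side [[483.03305151   0.         316.28339029]
 [  0.         483.03305151 211.89488748]
 [  0.           0.           1.        ]] [0.54801834 0.54629858 0.86111918] [ 0.04537928 -0.61580288 -0.78659236]
[-8.57830473e-04  9.87792581e-01  1.55772526e-01  2.80131629e-05] [ 0.16921059 -0.52280742  0.2305284 ] [-0.25655323 -0.30719297 -1.1588316 ]
```

View pics/top0.png

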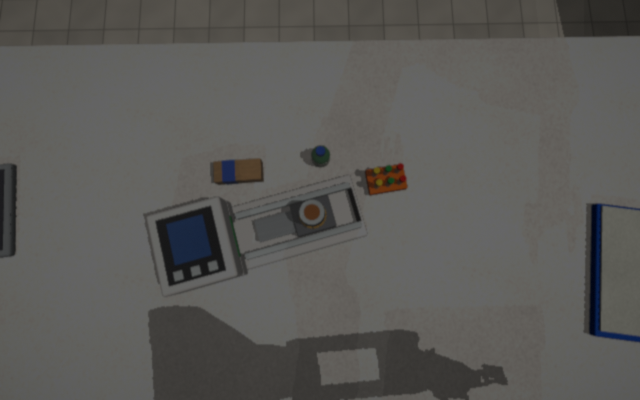

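View pics/side0.png

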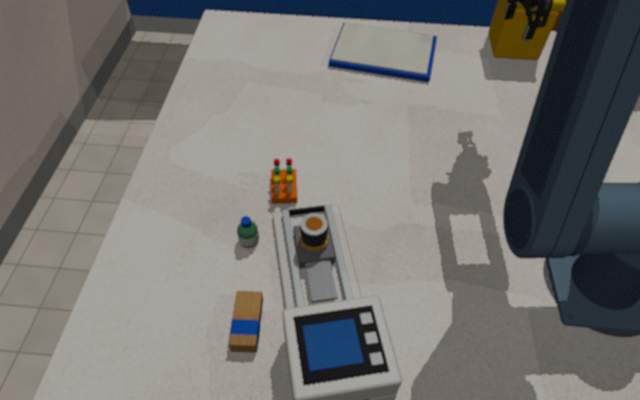

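The pictures show the collar with its amber window at top (312,212) and side (314,226). The housing is at about (190,245) in the top view, so the carriage slides left there. The bottle is at (320,156) and the rack at (386,179), both clear of the collar.

```bash
cat > h.py <<'E'
import cv2,numpy as np
from cell import env, grab_frame
def ray(f,uv,z):
    R=cv2.Rodrigues(np.array(f["rvec"],float))[0]; t=np.array(f["tvec"],float).ravel(); c=-R.T@t
    p=cv2.undistortPoints(np.array(uv,float).reshape(-1,1,2),f["camera_matrix"],None).reshape(-1,2)
    d=np.c_[p,np.ones(len(p))]@R
    return c+d*((z-c[2])/d[:,2])[:,None]
def amber(f,box):
    x0,y0,x1,y1=box; h=cv2.cvtColor(f["color"],cv2.COLOR_RGB2HSV)[y0:y1,x0:x1]
    m=cv2.inRange(h,(3,120,60),(20,255,255)); n,l,s,c=cv2.connectedComponentsWithStats(m)
    k=1+np.argmax(s[1:,4]); return c[k]+[x0,y0],s[k]
E
python3 - <<'E'
from h import *
T=dict(np.load("top.npz"));S=dict(np.load("side.npz"))
for f,b in((T,(290,190,335,232)),(S,(295,210,335,235))):
    c,s=amber(f,b); print(c,s,ray(f,[c],.106))
# housing: depth points -> height
def cloud(f):
    v,u=np.mgrid[:400,:640]; R=cv2.Rodrigues(f["rvec"])[0]
    K=f["camera_matrix"]; z=f["z_map"]; P=np.stack([(u-K[0,2])/K[0,0]*z,(v-K[1,2])/K[1,1]*z,z],-1)
    return (P-f["tvec"].ravel())@R
for n,f,box in(("top",T,(130,180,260,310)),("side",S,(270,285,410,400))):
    P=cloud(f);m=(abs(P[...,2]-.12)<.012)&(f["z_map"]>0); mm=np.zeros_like(m);x0,y0,x1,y1=box;mm[y0:y1,x0:x1]=1;m&=mm
    r=cv2.minAreaRect((P[m][:,:2]*1000).astype(np.float32)); print(n,m.sum(),r,np.median(P[m][:,2]))
    # collar top
    q=(P[...,2]>.098)&(P[...,2]<.115); mm[:]=0
    x0,y0,x1,y1=(285,185,340,240) if n=="top" else (290,200,340,250); mm[y0:y1,x0:x1]=1;q&=mm
    r=cv2.minEnclosingCircle((P[q][:,:2]*1000).astype(np.float32));print(q.sum(),r,P[q].mean(0))
# blue screen/dark panel quad
h=cv2.cvtColor(T["color"],cv2.COLOR_RGB2HSV); m=cv2.inRange(h,(0,0,0),(180,255,75)); m[:195]=0;m[295:]=0;m[:,:140]=0;m[:,230:]=0
b=max(cv2.findContours(m,0,2)[0],key=cv2.contourArea); print(cv2.minAreaRect(ray(T,b.reshape(-1,2),.12)[:,:2].astype(np.float32)*1000))
# rails end-to-end: base plate
P=cloud(T);m=(P[...,2]>.028)&(P[...,2]<.044);m[:,:240]=0;m[:170]=0;m[270:]=0;m[:,372:]=0
r=cv2.minAreaRect((P[m][:,:2]*1000).astype(np.float32));print(m.sum(),r)
E
```

```text
[311.39634146 211.63414634] [ 15  15  14  14 164] [[ 0.59429888 -0.01419238  0.106     ]]
[313.66233766 223.18831169] [ 11   7  16  13 154] [[ 0.59413772 -0.01644863  0.106     ]]
top 6496 ((530.6179809570312, 229.46975708007812), (170.21018981933594, 155.65135192871094), 14.774885177612305) 0.12010570967340017
507 ((594.4174194335938, -14.254202842712402), 27.016521453857422) [ 0.59401392 -0.01433097  0.10697204]
side 9708 ((529.3557739257812, 229.16455078125), (170.12811279296875, 155.01394653320312), 14.576607704162598) 0.12045761733755159
537 ((594.0639038085938, -14.733778953552246), 27.73465347290039) [ 0.5933602  -0.01243773  0.10673932]
((530.274169921875, 229.9954833984375), (136.3649444580078, 116.6417465209961), 14.785506248474121)
2767 ((597.4238891601562, 14.441436767578125), (226.47259521484375, 272.2052917480469), 2.9163718223571777)
```

step_arm(
  commands=[
    [-1, 0, 0, 0, 0.056],
    [-1, 0.03, -0.0213, 0, 0],
    [-1, 0.03, -0.0213, 0, 0],
    [-1, 0.03, -0.0213, 0, 0],
    [-1, 0.03, -0.0213, 0, 0],
    [-1, 0.03, -0.0213, 0, 0],
    [-1, 0.03, -0.0213, 0, 0],
    [-1, 0.03, -0.0213, 0, 0],
    [-1, 0.03, -0.0213, 0, 0],
    [-1, 0.03, -0.0213, 0, 0],
    [-1, 0.03, -0.0213, 0, 0],
    [-1, 0.03, -0.0213, 0, 0],
    [-1, 0.03, -0.0213, 0, 0],
    [-1, 0.03, -0.0213, 0, 0],
    [-1, 0.03, -0.0213, 0, 0],
    [-1, 0.03, -0.0213, 0, 0],
    [-1, 0.03, -0.0213, 0, 0],
    [-1, 0.03, -0.0213, 0, 0],
    [-1, 0.03, -0.0213, 0, 0],
    [-1, 0, 0, 0, 0],
  ],
  squeeze=60,
)

```text
clock: 2.1
tcp_pos: [0.5959, -0.0118, 0.2304]
eef_rot: [-0.001, 0.992, 0.13, 0.0]
wrist_force: [0.7, -0.9, 0.2]
grip_width: 1.0
grip_force: 0.0
```

step_arm(
  commands=[
    [-1, -0.0025, 0.002, 0.02, 0],
    [-1, 0, 0, 0.025, 0],
    [-1, 0, 0, 0.025, 0],
    [-1, 0, 0, 0.025, 0],
    [-1, 0, 0, 0.025, 0],
    [-1, 0, 0, 0.02, 0],
    [-1, 0, 0, 0.015, 0],
    [-1, 0, 0, 0.004, 0],
    [-1, 0, 0, 0, 0],
  ],
)

```text
clock: 3.0
tcp_pos: [0.5915, -0.0183, 0.0717]
eef_rot: [-0.0, 0.992, 0.128, -0.001]
wrist_force: [0.4, -0.1, 0.7]
grip_width: 1.002
grip_force: 0.0
```

Run:
```python
from h import *
s=env.get_state();print(s["tcp_pos"],s["wrist_force"],s["joint_pos"])
f=grab_frame("side");c,st=amber(f,(295,210,335,235));print(c,st)
cv2.imwrite("pics/s1.png",cv2.resize(f["color"][150:300,240:400,::-1],None,fx=4,fy=4))
```

```text
[ 0.59146894 -0.01825815  0.07167381] [ 0.44065384 -0.07305749  0.71444751] [-2.19116225e-01  4.80345294e-01  1.62790275e+00 -1.82966229e-04
  1.03526014e+00  1.09537990e+00]
[308.84 224.56] [11  9  8 11 50]
```

View pics/s1.png

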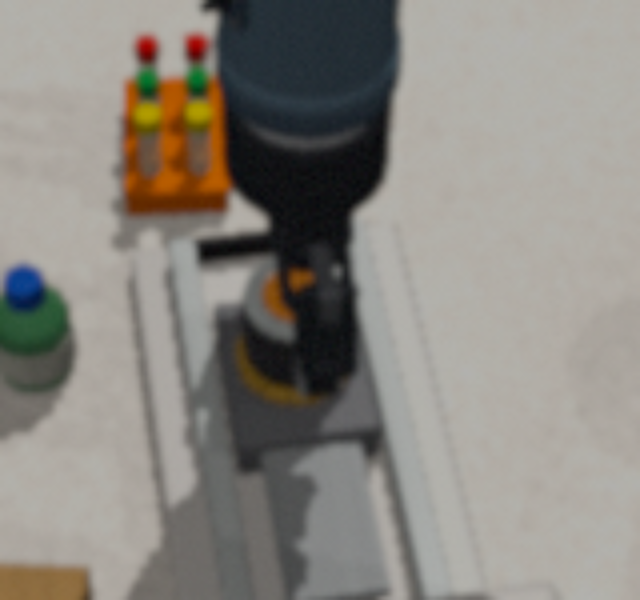

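The picture shows the fingers astride the collar, with the near finger's tip at crop (325,385), somewhat right of the collar. I'll check the offset by projection.

Run:
```python
from h import *
S=dict(np.load("side.npz"));s=env.get_state();print(s["tcp_pos"])
t=np.array(s["tcp_pos"]);u=np.array([-.2538,.9673,0]);c=np.array([.594,-.0145,.072])
for p in (t+.05*u, c+.05*u, c+[0,0,.034],c+.026*u):
    q=cv2.projectPoints(p[None],S["rvec"],S["tvec"],S["camera_matrix"],None)[0].ravel();print(p.round(4),(q-[240,150])*4)
```

```text
[ 0.59219669 -0.01830117  0.07255151]
[0.5795 0.0301 0.0726] [315.00889549 412.60500958]
[0.5813 0.0339 0.072 ] [310.60490979 419.46257831]
[ 0.594  -0.0145  0.106 ] [294.55573542 295.96383862]
[0.5874 0.0106 0.072 ] [302.47430557 378.98801025]
```

step_arm(
  commands=[
    [-1, 0.003, -0.003, 0.001, 0],
    [-1, 0, 0, 0, 0],
    [-1, 0, 0, 0, 0],
    [-1, 0, 0, 0, 0],
  ],
)

```text
clock: 3.45
tcp_pos: [0.5946, -0.0142, 0.0718]
eef_rot: [0.0, 0.992, 0.128, 0.0]
wrist_force: [0.2, -0.1, 0.9]
grip_width: 1.002
grip_force: 0.0
```

Now close.

step_arm(
  commands=[
    [1, 0, 0, 0, 0],
    [1, 0, 0, 0, 0],
    [1, 0, 0, 0, 0],
    [1, 0, 0, 0, 0],
    [1, 0, 0, 0, 0],
    [1, 0, 0, 0, 0],
    [1, 0, 0, 0, 0],
    [1, 0, 0, 0, 0],
  ],
  squeeze=50,
)

```text
clock: 4.25
tcp_pos: [0.5946, -0.0144, 0.0716]
eef_rot: [0.0, 0.992, 0.128, 0.0]
wrist_force: [-1.2, -2.1, 4.8]
grip_width: 0.6
grip_force: 51.5
```

step_arm(
  commands=[
    [1, 0, -0.005, 0, 0],
    [1, 0, -0.008, 0, 0],
    [1, 0, -0.008, 0, 0],
    [1, 0, -0.008, 0, 0],
    [1, 0, -0.008, 0, 0],
    [1, 0, -0.008, 0, 0],
    [1, 0, -0.008, 0, 0],
    [1, 0, -0.008, 0, 0],
    [1, 0, -0.008, 0, 0],
    [1, 0, -0.008, 0, 0],
    [1, 0, -0.006, 0, 0],
    [1, 0, -0.003, 0, 0],
    [1, 0, 0, 0, 0],
    [1, 0, 0, 0, 0],
  ],
)

```text
clock: 5.65
tcp_pos: [0.5723, 0.0706, 0.0715]
eef_rot: [-0.001, 0.992, 0.128, 0.0]
wrist_force: [0.3, 0.4, 5.6]
grip_width: 0.597
grip_force: 51.7
```

step_arm(
  commands=[
    [1, 0, -0.002, 0, 0],
    [1, 0, -0.002, 0, 0],
    [1, 0, -0.001, 0, 0],
    [1, 0, 0, 0, 0],
    [1, 0, 0, 0, 0],
  ],
)

```text
clock: 6.15
tcp_pos: [0.5715, 0.0744, 0.0716]
eef_rot: [-0.0, 0.992, 0.128, 0.0]
wrist_force: [0.2, -0.6, 7.3]
grip_width: 0.598
grip_force: 51.8
```

step_arm(
  commands=[
    [1, 0, -0.001, 0, 0],
    [1, 0, -0.001, 0, 0],
    [1, 0, 0, 0, 0],
    [1, 0, 0, 0, 0],
  ],
)

```text
clock: 6.55
tcp_pos: [0.5714, 0.0746, 0.0715]
eef_rot: [0.001, 0.992, 0.128, 0.001]
wrist_force: [0.9, -6.3, 5.1]
grip_width: 0.596
grip_force: 51.8
```

step_arm(
  commands=[
    [1, 0, 0.0015, 0, 0],
    [1, 0, 0.001, 0, 0],
    [1, 0, 0, 0.002, 0],
    [1, 0, 0, 0.001, 0],
    [1, 0, 0, 0, 0],
    [1, 0, 0, 0, 0],
  ],
)

```text
clock: 7.15
tcp_pos: [0.5718, 0.0741, 0.0711]
eef_rot: [-0.0, 0.992, 0.128, 0.001]
wrist_force: [-5.9, 0.4, 23.8]
grip_width: 0.599
grip_force: 53.8
```

step_arm(
  commands=[
    [1, -0.0005, 0, 0, -0.07],
    [1, 0, 0, 0, -0.07],
    [1, 0, 0, 0, -0.07],
    [1, 0, 0, 0, -0.07],
    [1, 0, 0, 0, -0.07],
    [1, 0, 0, 0, 0],
  ],
)

```text
clock: 7.75
tcp_pos: [0.5723, 0.0738, 0.0711]
eef_rot: [0.0, 0.954, 0.3, 0.002]
wrist_force: [-3.0, -1.3, 20.3]
grip_width: 0.599
grip_force: 53.4
```

```bash
cat > st.py <<'E'
from cell import env
import numpy as np
s=env.get_state();q=s["eef_rot"]
print(np.round(s["tcp_pos"],4),"yaw",np.degrees(2*np.arctan2(q[2],q[1])).round(1),np.round(s["wrist_force"],1),np.round(s["wrist_torque"],2),np.round(s["joint_pos"],2))
E
python3 st.py
```

```text
[0.5723 0.0738 0.0711] yaw 34.9 [-3.  -1.3 20.3] [-0.19  0.54  0.23] [-0.07  0.46  1.67  0.    1.01  0.9 ]
```

step_arm(
  commands=[
    [1, 0, 0, 0, -0.06],
    [1, 0, 0, 0, -0.06],
    [1, 0, 0, 0, -0.06],
    [1, 0, 0, 0, 0],
  ],
)

```text
clock: 8.15
tcp_pos: [0.572, 0.0739, 0.0711]
eef_rot: [0.0, 0.923, 0.384, 0.002]
wrist_force: [-3.9, -0.4, 21.7]
grip_width: 0.593
grip_force: 53.5
```

step_arm(
  commands=[
    [1, 0, 0, 0, -0.06],
    [1, 0, 0, 0, -0.06],
    [1, 0, 0, 0, 0],
  ],
)

```text
clock: 8.45
tcp_pos: [0.5719, 0.074, 0.0711]
eef_rot: [0.0, 0.898, 0.439, 0.002]
wrist_force: [-3.0, -0.2, 22.0]
grip_width: 0.599
grip_force: 53.6
```

Turned 37° so far, with no drop. Continuing.

step_arm(
  commands=[
    [1, 0, 0, 0, -0.06],
    [1, 0, 0, 0, -0.06],
    [1, 0, 0, 0, 0],
  ],
)

```text
clock: 8.75
tcp_pos: [0.5722, 0.0738, 0.0711]
eef_rot: [0.001, 0.871, 0.492, 0.002]
wrist_force: [-3.8, -0.4, 20.8]
grip_width: 0.6
grip_force: 53.5
```

step_arm(
  commands=[
    [1, 0, 0, 0, -0.06],
    [1, 0, 0, 0, -0.06],
    [1, 0, 0, 0, 0],
  ],
)

```text
clock: 9.05
tcp_pos: [0.5722, 0.0738, 0.0711]
eef_rot: [0.001, 0.84, 0.543, 0.002]
wrist_force: [-2.8, -0.9, 21.1]
grip_width: 0.599
grip_force: 53.5
```

step_arm(
  commands=[
    [1, 0, 0, 0, -0.06],
    [1, 0, 0, 0, -0.06],
    [1, 0, 0, 0, 0],
  ],
)

```text
clock: 9.35
tcp_pos: [0.5721, 0.0738, 0.0711]
eef_rot: [0.001, 0.805, 0.593, 0.002]
wrist_force: [-3.5, -0.3, 20.5]
grip_width: 0.594
grip_force: 53.5
```

step_arm(
  commands=[
    [1, 0, 0, 0, -0.06],
    [1, 0, 0, 0, -0.06],
    [1, 0, 0, 0, 0],
  ],
)

```text
clock: 9.65
tcp_pos: [0.5717, 0.0736, 0.0701]
eef_rot: [0.001, 0.768, 0.64, 0.001]
wrist_force: [-1.9, -2.8, 14.0]
grip_width: 0.601
grip_force: 52.8
```

step_arm(
  commands=[
    [1, 0, 0, 0, -0.05],
    [1, 0, 0, 0, -0.05],
    [1, 0, 0, 0, 0],
  ],
)

```text
clock: 9.95
tcp_pos: [0.5709, 0.0735, 0.0681]
eef_rot: [-0.0, 0.736, 0.677, 0.0]
wrist_force: [2.1, -1.1, -0.1]
grip_width: 0.598
grip_force: 51.9
```

```bash
python3 st.py
```

```text
[0.5709 0.0735 0.0681] yaw 85.2 [ 2.1 -1.1 -0.1] [-0.26 -0.36  0.14] [-0.07  0.46  1.68  0.    1.01  0.02]
```

step_arm(
  commands=[
    [1, 0, 0, 0.001, 0],
    [1, 0, 0, 0.002, 0],
    [1, 0, 0, 0.002, 0],
    [1, 0, 0, 0.002, 0],
    [1, 0, 0, 0.002, 0],
    [1, 0, 0, 0, 0],
    [1, 0, 0, 0, 0],
  ],
  squeeze=80,
)

```text
clock: 10.65
tcp_pos: [0.5713, 0.0733, 0.06]
eef_rot: [0.0, 0.736, 0.677, 0.0]
wrist_force: [0.8, -1.3, 8.7]
grip_width: 0.594
grip_force: 83.6
```

```bash
python3 st.py
```

```text
[0.5713 0.0733 0.06  ] yaw 85.1 [ 0.8 -1.3  8.7] [-0.21  0.03  0.03] [-0.07  0.47  1.68  0.    0.99  0.02]
```

Almost there (11.5 mm down, spring force about 9 N). Pressing on to the hard stop.

step_arm(
  commands=[
    [1, 0, 0, 0.002, 0],
    [1, 0, 0, 0.001, 0],
    [1, 0, 0, 0, 0],
    [1, 0, 0, 0, 0],
    [1, 0, 0, 0, 0],
  ],
)

```text
clock: 11.15
tcp_pos: [0.5714, 0.0733, 0.0598]
eef_rot: [0.001, 0.736, 0.677, 0.001]
wrist_force: [-7.0, -1.5, 28.8]
grip_width: 0.589
grip_force: 85.6
```

```bash
python3 st.py
python3 - <<'E'
from h import *
for n,b in(("top",(240,180,350,260)),("side",(240,180,400,340))):
    f=grab_frame(n);x0,y0,x1,y1=b
    cv2.imwrite(f"pics/{n}2.png",cv2.resize(f["color"][y0:y1,x0:x1,::-1],None,fx=3.5,fy=3.5))
E
```

```text
[0.5714 0.0733 0.0598] yaw 85.2 [-7.  -1.5 28.8] [-0.24  1.43  0.05] [-0.07  0.47  1.68  0.    0.99  0.02]
```

View pics/side2.png

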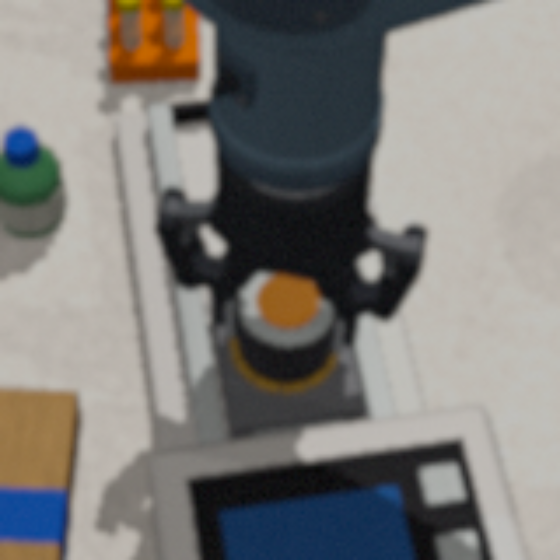

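The picture shows the collar low on the carriage at crop (288,330), right in front of the housing and still gripped. The bystanders are undisturbed. I'll relieve the side load, so the collar isn't cocked, and check the seating.

step_arm(
  commands=[
    [1, 0, -0.0005, 0, 0],
    [1, 0, -0.0005, 0, 0],
    [1, 0, 0, 0.0005, 0],
    [1, 0, 0, 0, 0],
    [1, 0, 0, 0, 0],
  ],
)

```text
clock: 11.75
tcp_pos: [0.5714, 0.0733, 0.0598]
eef_rot: [0.002, 0.736, 0.677, 0.002]
wrist_force: [-4.7, -1.0, 28.3]
grip_width: 0.591
grip_force: 85.9
```

```bash
python3 st.py
python3 - <<'E'
from h import *
f=grab_frame("side")
c,s=amber(f,(300,245,345,278));print(c,s)
for z in (.094,.100): print(z,ray(f,[c],z))
T=dict(np.load("side.npz"));c0,_=amber(T,(295,210,335,235));p=ray(T,[c0],.106)[0]+.09*np.array([-.2538,.9673,0])
for z in(.094,.095,.096,.1,.106):
  p[2]=z;print(z,cv2.projectPoints(p[None],f["rvec"],f["tvec"],f["camera_matrix"],None)[0].ravel())
E
```

```text
[0.5714 0.0733 0.0598] yaw 85.2 [-4.7 -1.  28.3] [-0.17  1.21  0.04] [-0.07  0.47  1.68  0.    0.98  0.02]
[322.33936652 265.33484163] [ 14  12  18  17 221]
0.094 [[0.56966219 0.07031135 0.094     ]]
0.1 [[0.5694929  0.07403427 0.1       ]]
0.094 [321.4500583  265.39668186]
0.095 [321.4617809  265.11104421]
0.096 [321.47352409 264.82490494]
0.1 [321.5207038  263.67530518]
0.106 [321.59210028 261.93563006]
```

step_arm(
  commands=[
    [1, 0.001, -0.0003, 0, 0],
    [1, 0.001, -0.0004, 0, 0],
    [1, 0, 0, 0, 0],
    [1, 0, 0, 0, 0],
    [1, 0, 0, 0, 0],
  ],
)

```text
clock: 12.3
tcp_pos: [0.5714, 0.0734, 0.0598]
eef_rot: [0.003, 0.736, 0.677, 0.001]
wrist_force: [-4.2, -8.8, 27.3]
grip_width: 0.593
grip_force: 85.5
```

```bash
python3 st.py
```

```text
[0.5714 0.0734 0.0598] yaw 85.2 [-4.2 -8.8 27.3] [-1.25  1.14  0.11] [-0.06  0.47  1.69 -0.    0.98  0.02]
```

The carriage is firm against its end stop: 8.8 N resists a forward push and it doesn't move. The collar is also on its hard stop, with the grip and push still held, so I'm handing in.

```bash
python3 -c "
from cell import job
print(job.finish_job())"
```

```text
the job is handed in; nothing more can be done
None
```

I handed the job in at about 12 s: the carriage is against its end stop, and the collar was turned about 70° counter-clockwise onto its pins and pushed to its hard stop. It is still gripped (about 85 N) and held down (about 27 N). The bystanders were not touched, and no verdict came back on hand-in.

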